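# Put the bead tubes away in the latched case

### The job

Press the tab of the case's lid to free its push-push latch so that the lid springs open. Pull every bead tube straight up out of its stand, without tipping or lifting the stand, and stand it upright in a bay of the case; then push the lid shut and press it home so that it stays latched. Leave the empty stands standing and the small bowl and the thread spool where they are.

Things in the scene. Friction and masses are not known exactly. Their poses are not given: they have to be found in the camera images.
- case: open-topped plywood case fixed to the table, 280 (x) x 180 (y) x 118 mm high, walls and floor 6 mm; origin: centre of its underside. Lid hinged along the top of its +y wall; dark latch housing (56 wide, 34 mm out, top 98 mm up) on the middle of its -y wall. 6 bays about 80 x 55 mm (3 along x, 2 along y) parted by walls 30 mm high; the step by the hinge is no bay.
- lid (a joint): angle of the sprung white lid (rad): 0 shut and latched, flush; about 1.6 standing open. Push-push latch: pressing the tab to its stop (-0.068) and letting go frees the lid, which swings open by itself in 2 to 4 s. To shut it, push it over from its outer (+y) face and down (2 to 4 N) to that same stop and let go: it returns to 0 and stays; without that press it springs open.
- lid_tab (a point): centre of the black rubber pad on the lid's tab, the place to press; stop 13 mm below its latched height, reached with about 2 N. Tab 60 mm wide, in the middle of the free edge; pad 198 mm and tab's end 216 mm from the hinge line; lid 5 mm thick. z axis: the lid's outward normal (up when shut, to the case's +y when open).
- lid_hinge (a point): middle of the lid's hinge line, 118 mm above the table, in the plane of the lid's outer face; the hinge runs along the case's x axis.
- bay0 (a point): centre of the floor of bay 0 of the case, 6 mm above the table (bays 0-2 in the row by the latch, 3-5 in the row towards the hinge)
- bay1 (a point): centre of the floor of bay 1 of the case, 6 mm above the table (bays 0-2 in the row by the latch, 3-5 in the row towards the hinge)
- bay2 (a point): centre of the floor of bay 2 of the case, 6 mm above the table (bays 0-2 in the row by the latch, 3-5 in the row towards the hinge)
- bay3 (a point): centre of the floor of bay 3 of the case, 6 mm above the table (bays 0-2 in the row by the latch, 3-5 in the row towards the hinge)
- bay4 (a point): centre of the floor of bay 4 of the case, 6 mm above the table (bays 0-2 in the row by the latch, 3-5 in the row towards the hinge)
- bay5 (a point): centre of the floor of bay 5 of the case, 6 mm above the table (bays 0-2 in the row by the latch, 3-5 in the row towards the hinge)
- tube0_center (a point): closed amber bead tube 0 with a white cap, 34 mm diameter, 92 mm long, 60 to 130 g; this point is its centre, half-way up, z along its axis. None while absent. At the start it stands upright in a stand, the upper 53 mm clear of the stand.
- tube1_center (a point): closed amber bead tube 1 with a white cap, 34 mm diameter, 92 mm long, 60 to 130 g; this point is its centre, half-way up, z along its axis. None while absent. At the start it stands upright in a stand, the upper 53 mm clear of the stand.
- tube2_center (a point): closed amber bead tube 2 with a white cap, 34 mm diameter, 92 mm long, 60 to 130 g; this point is its centre, half-way up, z along its axis. None while absent. At the start it stands upright in a stand, the upper 53 mm clear of the stand.
- tube3_center (a point): closed amber bead tube 3 with a white cap, 34 mm diameter, 92 mm long, 60 to 130 g; this point is its centre, half-way up, z along its axis. None while absent. At the start it stands upright in a stand, the upper 53 mm clear of the stand.
- tube4_center (a point): closed amber bead tube 4 with a white cap, 34 mm diameter, 92 mm long, 60 to 130 g; this point is its centre, half-way up, z along its axis. None while absent. At the start it stands upright in a stand, the upper 53 mm clear of the stand.
- stand0_base (a point): light free-standing wooden stand 0 (60 g): square foot 76 x 76 x 6 mm with a square socket 46 mm outside, 38 mm inside, rim 45 mm high; this point is the centre of its underside. May be empty.
- stand1_base (a point): light free-standing wooden stand 1 (60 g): square foot 76 x 76 x 6 mm with a square socket 46 mm outside, 38 mm inside, rim 45 mm high; this point is the centre of its underside. May be empty.
- stand2_base (a point): light free-standing wooden stand 2 (60 g): square foot 76 x 76 x 6 mm with a square socket 46 mm outside, 38 mm inside, rim 45 mm high; this point is the centre of its underside. May be empty.
- stand3_base (a point): light free-standing wooden stand 3 (60 g): square foot 76 x 76 x 6 mm with a square socket 46 mm outside, 38 mm inside, rim 45 mm high; this point is the centre of its underside. May be empty.
- stand4_base (a point): light free-standing wooden stand 4 (60 g): square foot 76 x 76 x 6 mm with a square socket 46 mm outside, 38 mm inside, rim 45 mm high; this point is the centre of its underside. May be empty.
- dish: white ceramic bowl, 70 mm across, 22 mm high; a bystander to leave alone; origin at its underside
- spool: wooden thread spool, 60 mm across, 68 mm high; a bystander to leave alone; origin at its underside
Mind the look-alikes: they are no part of the job. Leave any yellow look-alike of the part that bears stand4_base alone. Leave any red look-alike of the part that bears tube3_center alone.

How it is judged:
By the outcome, as a careful person would: the job done as asked, in the order asked, and still so for the second after the job is handed in, with the robot touching nothing.
Of tube0, tube1, tube2, tube3, tube4 only 3 to 5 are there at a start; the rules pass over those that are not, and their reading is None.
At some moment in a run one of stand0, stand1, stand2, stand3, stand4 may be knocked a few centimetres aside while the robot is not near it.
It also fails if it takes over 210 s, if anything falls off the work surface, if the arm or the gripper's body presses on something with over 40 N, if the wrist force passes 120 N, or if a joint passes its speed limit or range.

### The arm

A 6-joint arm with a two-finger parallel gripper is mounted at the origin on the work surface. World frame = base frame: x ahead of the robot, y to its left, z up, the work surface at z = 0. Lengths are in m, angles in rad, forces in N, time in s.
With the tool pointing down it reaches from about 0.3 to 0.825 m from the base axis. Payload 5.4 kg.
Tool frame: the origin (TCP) lies between the finger pads; the fingertips stand 25 mm ahead of it and the grasp point (between the pads) lies 6 mm ahead of it; z points along the fingers, y is the line along which they close (so a half turn about z gives the same grasp; the last joint's range is limited). The gripper opens to 92 mm and grips with 3 to 60 N. Pads are 20 mm wide; open, the fingers measure 128 mm over their backs; the gripper's body (75 mm by 189 mm) begins 69 mm behind the grasp point.
Start: joints at [0.948, 0.158, 1.597, -0, 1.386, -0.21], TCP at [0.231, 0.527, 0.24] pointing down, gripper open.
Joint ranges: [-2.91, 2.91], [-0.94, 2.29], [0.18, 2.7], [-1.29, 4.43], [0.17, 2.64], [-3, 3]. Speed limits (rad/s): [2.57, 2.57, 3.14, 3.14, 3.14, 3.14].

### API

Orientations are given as a unit quaternion [w, x, y, z].
In Python, from workcell import bot gives the robot as it stands.
- The arm moves only by the tool apply_moves, never from a script. Its argument "increments" is a list of rows, each a list of 2 entries, a list of its own where there are three numbers: the shift along the tool's x, y, z in cm, then the turn, a rotation vector about the tool's x, y, z in degrees. In form: [[[dx, dy, dz], [rx, ry, rz]], ...]. A call has 1 to 12 rows; each row is the pose to reach, as a shift and turn from the pose commanded when the call began, along the tool's axes at that moment; what a row does not reach only later rows make up. A row lasts 1/12 s, in which the tool goes at most 41.7 mm and 7.16 degrees, less where a joint would pass 70% of its speed; a pose out of reach is approached as far as the arm can. A call with a gripper value outside its range is refused whole. "jaw" is the opening in per cent of the stroke, from 0 (shut) to 100 (fully open), set as the call begins (left out, the last holds). The fingers move at their own pace and stop on an object; "grip_force" is the grip in N (left out, the last holds). Time passes only in rows, so rows that repeat a pose let the fingers close. It gives the time, the measured TCP pose, the force, the opening and the grip force at its end, in the units of the state.
- bot.sense(): the state, without advancing time (a new reading comes with each control period).
- bot.grab_frame(name): name is "side" or "top"; returns the picture (480x640x3 uint8, red, green, blue); there is no depth.
- bot.get_calibration(name): a dict with "camera_matrix" (3x3 intrinsics, pixels), "dist" ([k1, k2, p1, p2, k3] as OpenCV has them; the pictures are not rectified), "R" (3x3) and "t" (3): a world point X has camera coordinates R X + t. Camera axes: x right, y down, z forward; pixel columns grow to the right and rows downward; lengths in m; the calibration is good to about 2 mm. A picture is of the moment at which its call begins. get_calibration takes no time and is no camera call.
- bot.close_job(): hands the job in; it is judged then, once.
The state is a dict: "time": time; "joint_pos": joint angles; "joint_velocities": joint speeds; "joint_efforts": joint torques, N m; "tcp_pos": TCP position; "orientation": TCP orientation; "wrist_force": force on the tool from outside, world axes, zero at the start; "torque": the same for the moment, N m; "opening": finger opening in m; "grasp_force": force on a finger pad.
Only numpy, scipy, OpenCV 4.12 (cv2) and the standard library are available. Lean on these libraries where they do the work, as an engineer would, in place of code of your own. Each camera call takes 0.05 s, during which the arm holds its last target. There are 200 camera calls.

## Working session

There is one attempt and no reset: what is moved stays moved. The work goes in short steps, Python scripts to look and compute and a tool call to move; the robot and the scene stay as the last step left them, time stands still between calls to the robot, and variables do not carry over. Pictures are saved under pics/ and viewed, at most 14 in all, crops included, and the job is handed in when it is done.

Besides the shell and the picture viewer there is one more tool, called after "Request:" by a JSON object that holds its "fn" and its "kwargs". apply_moves: Moves the arm, as the interface text tells. Its arguments: {"type":"object","properties":{"increments":{"type":"array","items":{"type":"array"}},"jaw":{"type":"number"},"grip_force":{"type":"number"}},"required":["increments"]}

```bash
mkdir -p pics; ls; python3 - <<'E'
from workcell import bot
import cv2,numpy as np
s=bot.sense(); print(s['time'],s['tcp_pos'],s['orientation'],s['opening'])
for n in('top','side'):
    im=bot.grab_frame(n); cv2.imwrite(f'pics/{n}0.png',im[:,:,::-1]); c=bot.get_calibration(n); print(n,{k:np.round(v,4).tolist() for k,v in c.items()}, (-np.array(c['R']).T@np.array(c['t'])).round(3))
E
```

```text
pics
0.0 [0.23035111 0.52622281 0.23860746] [-3.87331620e-04  2.04937429e-01  9.78774633e-01 -8.47278560e-04] 0.09205482858077357
top {'camera_matrix': [[535.5679, 0.0, 316.572], [0.0, 535.5679, 245.9854], [0.0, 0.0, 1.0]], 'dist': [-0.1459, 0.0, 0.0, 0.0, 0.0], 'R': [[0.0104, -0.9994, 0.0324], [-0.991, -0.0146, -0.133], [0.1334, -0.0308, -0.9906]], 't': [-0.0828, 0.4808, 1.2624]} [ 0.309 -0.037  1.317]
side {'camera_matrix': [[566.1211, 0.0, 318.1836], [0.0, 566.1211, 233.0628], [0.0, 0.0, 1.0]], 'dist': [-0.1172, 0.0, 0.0, 0.0, 0.0], 'R': [[0.7113, -0.7029, 0.0016], [-0.3713, -0.3777, -0.8482], [0.5968, 0.6028, -0.5296]], 't': [-0.3931, 0.2488, 0.9585]} [-0.2   -0.76   0.719]
```

View pics/top0.png

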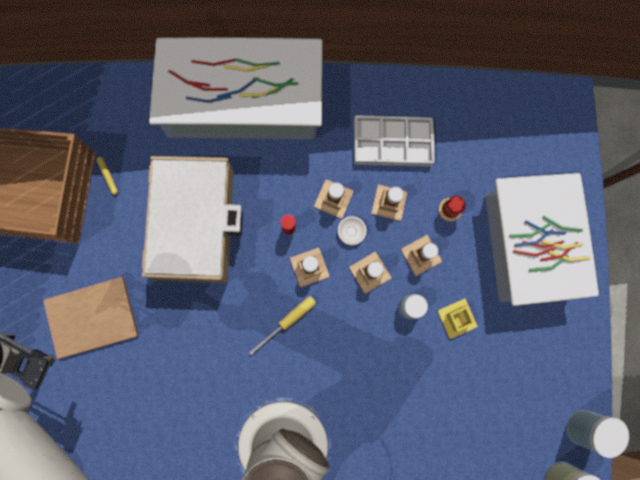

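View pics/side0.png

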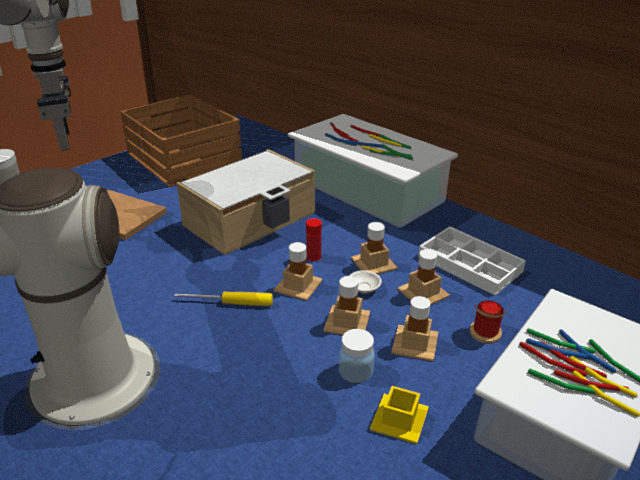

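The top view shows five amber tubes with white caps, in wooden stands, at (336,190), (395,194), (310,264), (374,269) and (428,251). The red look-alike tube is at (289,223) and the yellow empty stand at (459,318); both stay where they are. The case is at (188,218) with its lid tab at (233,217), the bowl at (351,232) and the spool at (452,207).

```bash
cat > h.py <<'E'
from workcell import bot
import cv2,numpy as np
from scipy.spatial.transform import Rotation as Ro
def ray(n,px):
    c=bot.get_calibration(n);R=np.array(c['R']);t=np.array(c['t'])
    u=cv2.undistortPoints(np.array(px,float).reshape(-1,1,2),np.array(c['camera_matrix']),np.array(c['dist'])).reshape(-1,2)
    return -R.T@t,np.c_[u,np.ones(len(u))]@R
def onz(n,px,z):
    o,d=ray(n,px); return o+d*((z-o[2])/d[:,2])[:,None]
def two(p,q):  # triangulate top px p, side px q
    o1,d1=ray('top',[p]);o2,d2=ray('side',[q]);A=np.c_[d1[0],-d2[0]]
    s=np.linalg.lstsq(A,o2-o1,rcond=None)[0];a=o1+s[0]*d1[0];b=o2+s[1]*d2[0];return (a+b)/2,np.linalg.norm(a-b)
def proj(n,X):
    c=bot.get_calibration(n);return cv2.projectPoints(np.array(X,float).reshape(-1,1,3),cv2.Rodrigues(np.array(c['R']))[0],np.array(c['t']),np.array(c['camera_matrix']),np.array(c['dist']))[0].reshape(-1,2)
def blobs(m,lo,hi):
    n,_,st,ce=cv2.connectedComponentsWithStats(m.astype(np.uint8));return [(ce[i].round(1).tolist(),int(st[i,4]),st[i,:4].tolist()) for i in range(1,n) if lo<st[i,4]<hi]
def go(X,th=None):  # shift in cm/turn deg to world TCP X, tool down with tool y at angle th (rad)
    s=bot.sense();q=s['orientation'];R=Ro.from_quat([q[1],q[2],q[3],q[0]])
    d=R.inv().apply(np.array(X)-s['tcp_pos'])*100
    r=np.zeros(3)
    if th is not None:
        y=[np.cos(th),np.sin(th),0];z=[0,0,-1];x=np.cross(y,z);r=(R.inv()*Ro.from_matrix(np.c_[x,y,z])).as_rotvec(degrees=True)
    return d.round(2),r.round(1)
E
python3 - <<'E'
from h import *
t=cv2.imread('pics/top0.png');s=cv2.imread('pics/side0.png')
for n,im in(('top',t),('side',s)):
    h=cv2.cvtColor(im,cv2.COLOR_BGR2HSV)
    print(n,'white');[print(b) for b in blobs((h[...,1]<60)&(h[...,2]>135),60,1500)]
    # wood stands
    print('wood');[print(b, onz(n,[b[0]],.006).round(3)) for b in blobs((h[...,0]>5)&(h[...,0]<22)&(h[...,1]>60)&(h[...,2]>110),150,3000) if n=='top']
h=cv2.cvtColor(t,cv2.COLOR_BGR2HSV)
m=((h[...,0]<60)|(h[...,1]<60))&(h[...,2]>90);m=m.astype(np.uint8);m[:,:140]=0;m[:,245:]=0;m[:150]=0;m[290:]=0
c=max(cv2.findContours(m,0,1)[0],key=cv2.contourArea);print(cv2.minAreaRect(c),cv2.boxPoints(cv2.minAreaRect(c)))
crop=np.hstack([cv2.resize(t[145:290,130:250],None,fx=3,fy=3,interpolation=2),cv2.resize(t[170:290,270:480],None,fx=2,fy=2,interpolation=2)[:240].copy() if 0 else cv2.resize(s[140:260,170:325],(560,435),interpolation=2)])
cv2.imwrite('pics/crop1.png',cv2.resize(crop,(800,int(crop.shape[0]*800/crop.shape[1]))));print(crop.shape)
E
```

```text
top white
([238.6, 64.8], 80, [226, 62, 26, 6])
([257.7, 88.1], 208, [242, 82, 32, 12])
([333.1, 189.6], 270, [314, 179, 39, 29])
([391.7, 193.8], 275, [371, 184, 36, 30])
([351.5, 229.5], 703, [337, 207, 30, 38])
([427.8, 249.1], 300, [401, 234, 41, 33])
([309.9, 263.0], 217, [302, 255, 17, 17])
([375.6, 268.4], 227, [367, 258, 18, 20])
([415.4, 305.6], 477, [404, 294, 24, 25])
([261.5, 342.5], 84, [249, 328, 31, 26])
([610.6, 437.2], 1183, [593, 416, 36, 43])
([292.8, 457.8], 913, [255, 437, 69, 43])
([587.8, 477.0], 105, [577, 474, 23, 6])
wood
([191.4, 158.1], 160, [151, 157, 77, 4]) [[0.706 0.243 0.006]]
([332.9, 200.9], 564, [315, 181, 38, 37]) [[ 0.6   -0.117  0.006]]
([386.8, 204.4], 540, [372, 186, 34, 34]) [[ 0.594 -0.253  0.006]]
([190.4, 272.4], 331, [143, 237, 82, 43]) [[0.415 0.232 0.006]]
([418.8, 256.1], 567, [402, 236, 39, 39]) [[ 0.464 -0.333  0.006]]
([309.1, 268.3], 659, [291, 249, 38, 37]) [[ 0.43  -0.06   0.006]]
([368.0, 273.4], 625, [350, 253, 40, 40]) [[ 0.419 -0.205  0.006]]
side white
([6.2, 154.4], 158, [0, 149, 16, 13])
([78.6, 208.0], 1009, [30, 181, 69, 51])
([375.9, 226.0], 129, [368, 222, 17, 9])
([463.5, 259.6], 960, [419, 236, 98, 48])
([297.0, 246.8], 149, [289, 242, 17, 11])
([361.5, 280.4], 653, [339, 270, 43, 21])
([420.2, 302.1], 207, [411, 296, 20, 13])
([357.3, 339.5], 571, [342, 329, 32, 22])
([620.7, 387.2], 653, [581, 361, 59, 51])
wood
((192.05735778808594, 217.35289001464844), (97.32841491699219, 123.9451675415039), 2.8624050617218018) [[140.3591  276.818  ]
 [146.54861 153.02745]
 [243.75562 157.88779]
 [237.5661  281.67834]]
(435, 920, 3)
```

View pics/crop1.png

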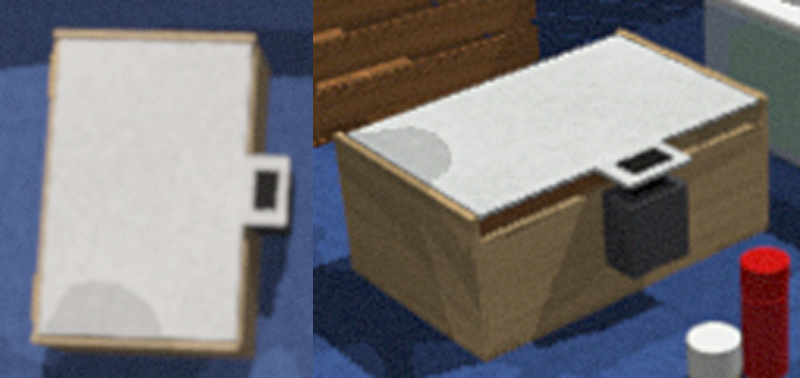

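The crop shows the lid shut, its white lid plate and the black pad at about (232,217) in the top image. The latch faces world -y.

```bash
python3 - <<'E'
from h import *
t=cv2.imread('pics/top0.png');s=cv2.imread('pics/side0.png')
h=cv2.cvtColor(t,cv2.COLOR_BGR2HSV)
b=blobs((h[205:230,222:240,2]<90),8,200);print(b)
p=np.array(b[0][0])+[222,205];P=onz('top',[p],.118)[0]
m=((h[...,1]<45)&(h[...,2]>120)).astype(np.uint8);m[:,:140]=0;m[:,224:]=0;m[:150]=0;m[290:]=0
c=max(cv2.findContours(m,0,1)[0],key=cv2.contourArea)
ap=cv2.approxPolyDP(c,6,True).reshape(-1,2);print(ap)
W=onz('top',ap,.118);print(W.round(3))
w=onz('top',c.reshape(-1,2),.118)[:,:2].astype(np.float32);r=cv2.minAreaRect(w);print('lid rect',r);print('pad',P.round(4))
# caps: bright disk, top & side
def cap(im,x,y,n,v):
    a=cv2.cvtColor(im,cv2.COLOR_BGR2HSV)[y-14:y+15,x-14:x+15];bb=[q for q in blobs((a[...,1]<70)&(a[...,2]>v),40,600)]
    q=max(bb,key=lambda q:q[1]);return np.array(q[0])+[x-14,y-14],q[1],q[2]
T=[(336,190),(395,194),(310,264),(374,269),(428,251)];S=[(376,230),(428,258),(298,252),(349,286),(420,306)]
for a,q in zip(T,S):
    pa,n1,bx=cap(t,*a,'t',150);pb,n2,by=cap(s,*q,'s',110)
    X,e=two(pa,pb);print(pa.round(1),n1,bx,pb.round(1),n2,by,'2view',X.round(3),e.round(4),'z.09',onz('top',[pa],.09)[0].round(3))
E
```

```text
[([9.4, 12.5], 98, [6, 6, 8, 14])]
[[152 160]
 [141 275]
 [220 275]
 [223 161]]
[[0.667 0.312 0.118]
 [0.398 0.322 0.118]
 [0.402 0.142 0.118]
 [0.666 0.145 0.118]]
lid rect ((0.5316343903541565, 0.22927917540073395), (0.1833229959011078, 0.2735070288181305), 89.11619567871094)
pad [0.5329 0.1204 0.118 ]
[335.5 188.7] 235 [0, 4, 29, 18] [375.8 230.1] 252 [6, 6, 17, 18] 2view [ 0.611 -0.118  0.086] 0.0025 z.09 [ 0.611 -0.118  0.09 ]
[395.1 193.1] 218 [0, 5, 24, 17] [430.4 255.8] 487 [5, 0, 24, 25] 2view [ 0.604 -0.261  0.091] 0.0037 z.09 [ 0.603 -0.26   0.09 ]
[310.  262.6] 216 [6, 5, 17, 16] [297.2 251. ] 291 [5, 4, 18, 20] 2view [ 0.435 -0.06   0.087] 0.0013 z.09 [ 0.435 -0.06   0.09 ]
[375.7 268.1] 228 [8, 0, 18, 23] [351.6 283.9] 495 [4, 0, 25, 26] 2view [ 0.426 -0.213  0.092] 0.0033 z.09 [ 0.425 -0.212  0.09 ]
[430.6 250.2] 229 [9, 0, 19, 27] [419.9 306.6] 370 [4, 4, 21, 23] 2view [ 0.467 -0.341  0.09 ] 0.0028 z.09 [ 0.468 -0.342  0.09 ]
```

```bash
python3 - <<'E'
from h import *
print(go([.533,.119,.2386],0),go([.533,.119,.160],0))
E
```

```text
(array([-4.406e+01, -2.516e+01,  4.000e-02]), array([-0.1,  0. , 66.3])) (array([-44.06, -25.15,   7.9 ]), array([-0.1,  0. , 66.3]))
```

Request:
{"fn": "apply_moves", "kwargs": {"increments": [[[-44.1,-25.2,0],[0,0,66.3]],[[-44.1,-25.2,0],[0,0,66.3]],[[-44.1,-25.2,0],[0,0,66.3]],[[-44.1,-25.2,0],[0,0,66.3]],[[-44.1,-25.2,0],[0,0,66.3]],[[-44.1,-25.2,0],[0,0,66.3]],[[-44.1,-25.2,0],[0,0,66.3]],[[-44.1,-25.2,0],[0,0,66.3]],[[-44.1,-25.2,0],[0,0,66.3]],[[-44.1,-25.2,0],[0,0,66.3]],[[-44.1,-25.2,0],[0,0,66.3]],[[-44.1,-25.2,0],[0,0,66.3]]], "jaw": 0}}

```text
time: 1.1
tcp_pos: [0.5294, 0.1234, 0.2393]
orientation: [-0.0, 0.707, 0.707, -0.0]
wrist_force: [0.9, 0.4, 0.1]
opening: 0.014
grasp_force: 0.0
```

Request:
{"fn": "apply_moves", "kwargs": {"increments": [[[-0.3,0.3,3],[0,0,0]],[[-0.3,0.3,6],[0,0,0]],[[-0.3,0.3,8],[0,0,0]],[[-0.3,0.3,8],[0,0,0]],[[-0.3,0.3,8],[0,0,0]]]}}

```text
time: 1.52
tcp_pos: [0.5308, 0.1223, 0.1586]
orientation: [-0.001, 0.707, 0.707, -0.001]
wrist_force: [-0.3, -1.2, 0.0]
opening: 0.0006
grasp_force: 0.0
```

```bash
python3 - <<'E'
from h import *
s=bot.sense();print(s['tcp_pos'],s['wrist_force'],s['opening'])
t=bot.grab_frame('top');q=bot.grab_frame('side')
a=np.hstack([cv2.resize(t[150:290,170:310],(400,400)),cv2.resize(q[120:280,200:360],(400,400))])
cv2.imwrite('pics/c2.png',a[:,:,::-1])
E
```

```text
[0.53082918 0.12227669 0.15856437] [-0.3106907  -1.16482725  0.04546887] 0.0005988418836767054
```

View pics/c2.png

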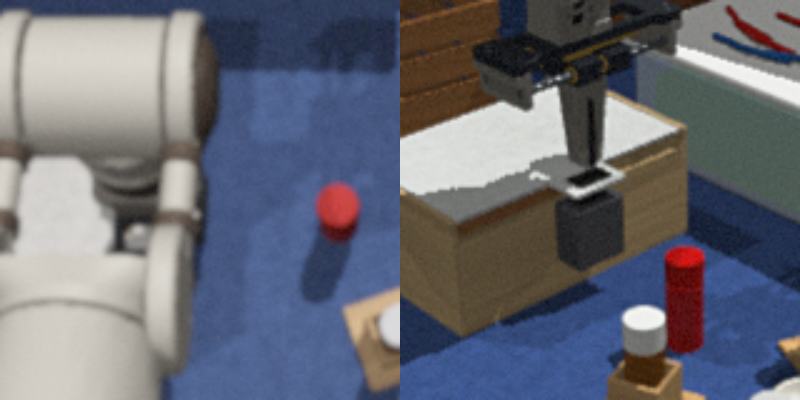

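The fingertips hang right over the pad in the side view, at about (279,189). Next I press it.

Request:
{"fn": "apply_moves", "kwargs": {"increments": [[[-0.2,0.1,1.2],[0,0,0]],[[-0.2,0.1,1.8],[0,0,0]],[[-0.2,0.1,2.3],[0,0,0]],[[-0.2,0.1,2.8],[0,0,0]],[[-0.2,0.1,3.0],[0,0,0]],[[-0.2,0.1,3.0],[0,0,0]],[[-0.2,0.1,3.0],[0,0,0]]]}}

```text
time: 2.2
tcp_pos: [0.5334, 0.1205, 0.1301]
orientation: [0.0, 0.707, 0.707, 0.001]
wrist_force: [1.4, 2.2, 2.8]
opening: 0.0001
grasp_force: 1.5
```

Request:
{"fn": "apply_moves", "kwargs": {"increments": [[[0,0,0.3],[0,0,0]],[[0,0,0.3],[0,0,0]],[[0,0,0.3],[0,0,0]]]}}

```text
time: 2.45
tcp_pos: [0.5335, 0.1206, 0.1283]
orientation: [0.0, 0.707, 0.707, 0.001]
wrist_force: [-2.1, 1.3, 11.7]
opening: 0.0006
grasp_force: 5.7
```

Request:
{"fn": "apply_moves", "kwargs": {"increments": [[[0,0,-2],[0,0,0]],[[-3,0,-4],[0,0,0]],[[-7,0,-6],[0,0,0]],[[-11,0,-8],[0,0,0]],[[-15,-3,-8],[0,0,0]],[[-18,-6,-8],[0,0,0]],[[-18,-9,-8],[0,0,0]],[[-18,-9,-8],[0,0,0]],[[-18,-9,-8],[0,0,0]],[[-18,-9,-8],[0,0,0]]], "jaw": 68}}

```text
time: 3.28
tcp_pos: [0.443, -0.0598, 0.2065]
orientation: [0.0, 0.707, 0.707, 0.0]
wrist_force: [-0.8, 0.1, 0.2]
opening: 0.0622
grasp_force: 0.0
```

```bash
cat > caps.py <<'E'
from h import *
T=[(336,190),(395,194),(310,264),(374,269),(428,251)]
def caps(tag):
    t=bot.grab_frame('top')[:,:,::-1].copy();s=bot.grab_frame('side')[:,:,::-1].copy()
    cv2.imwrite(f'pics/t_{tag}.png',t);cv2.imwrite(f'pics/s_{tag}.png',s)
    h=cv2.cvtColor(t,cv2.COLOR_BGR2HSV).astype(int)
    m=((h[...,1]<50)&(h[...,2]>130)).astype(np.uint8)
    m=cv2.morphologyEx(m,cv2.MORPH_OPEN,cv2.getStructuringElement(2,(9,9)))
    for b in blobs(m[150:340,270:470],90,450):
        p=np.array(b[0])+[270,150];print(p,b[1],b[2][2:],onz('top',[p],.09)[0].round(4))
    return t,s
E
python3 - <<'E'
from caps import *
s=bot.sense();print(s['time'],s['tcp_pos'])
t,s=caps('a'); cv2.imwrite('pics/v3.png',np.hstack([cv2.resize(t[140:340,130:470],(400,300)),cv2.resize(s[80:380,150:470],(400,300))]))
E
```

```text
3.2833 [ 0.44300858 -0.05979339  0.20653904]
[336.  189.7] 196 [15, 16] [ 0.6085 -0.1193  0.09  ]
[395.5 193.6] 187 [16, 16] [ 0.602  -0.2605  0.09  ]
[430.2 250.2] 204 [16, 17] [ 0.4681 -0.3414  0.09  ]
[272.2 252. ] 92 [7, 21] [0.4587 0.0272 0.09  ]
[375.1 268.6] 192 [15, 16] [ 0.4234 -0.2109  0.09  ]
[328.3 281.6] 255 [17, 22] [ 0.3921 -0.1028  0.09  ]
```

View pics/v3.png

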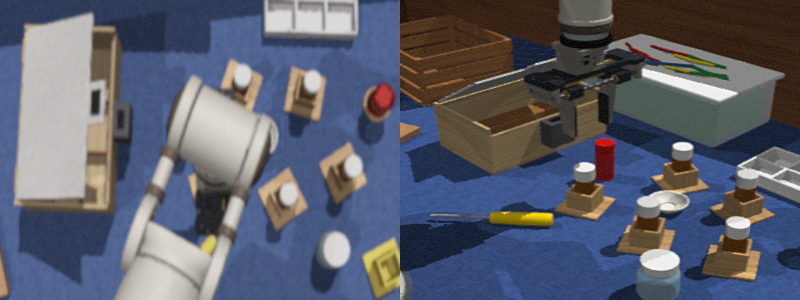

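The lid is swinging open. The gripper hangs above the tube at (310,263), and the stands have not moved. I start with that tube.

Request:
{"fn": "apply_moves", "kwargs": {"increments": [[[0,-0.8,3],[0,0,0]],[[0,-0.8,6],[0,0,0]],[[0,-0.8,9],[0,0,0]],[[0,-0.8,11],[0,0,0]],[[0,-0.8,12.2],[0,0,0]],[[0,-0.8,12.2],[0,0,0]],[[0,-0.8,12.2],[0,0,0]]]}}

```text
time: 3.97
tcp_pos: [0.4354, -0.0593, 0.0843]
orientation: [-0.001, 0.706, 0.708, -0.0]
wrist_force: [-0.4, -0.3, 0.1]
opening: 0.0626
grasp_force: 0.0
```

```bash
python3 - <<'E'
from h import *
s=bot.sense();print(s['tcp_pos'],s['wrist_force'])
q=bot.grab_frame('side')
cv2.imwrite('pics/c4.png',cv2.resize(q[190:310,230:390],(640,480))[:,:,::-1])
E
```

```text
[ 0.43537113 -0.05933946  0.08431743] [-0.42835534 -0.34557115  0.12863244]
```

View pics/c4.png

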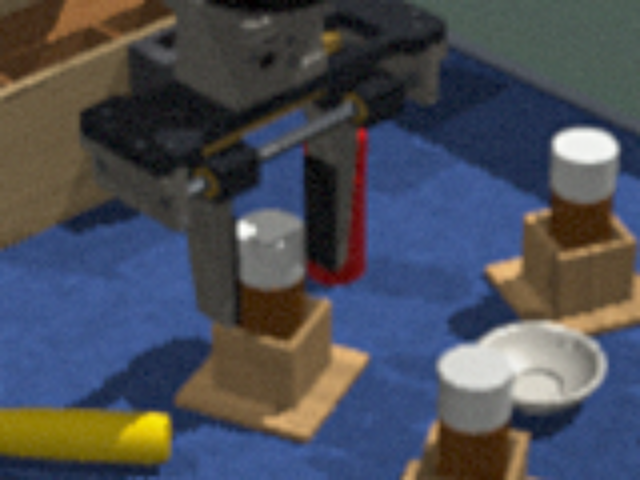

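The tube's cap at about (297,252) sits between the fingers, so I close on it.

Request:
{"fn": "apply_moves", "kwargs": {"increments": [[[0,0,0],[0,0,0]],[[0,0,0],[0,0,0]],[[0,0,0],[0,0,0]],[[0,0,0],[0,0,0]],[[0,0,0],[0,0,0]]], "jaw": 20, "grip_force": 15}}

```text
time: 4.43
tcp_pos: [0.4353, -0.0599, 0.0851]
orientation: [0.0, 0.707, 0.707, 0.0]
wrist_force: [0.8, 0.2, 3.5]
opening: 0.0338
grasp_force: 15.0
```

Request:
{"fn": "apply_moves", "kwargs": {"increments": [[[0,0,-1],[0,0,0]],[[0,0,-2.5],[0,0,0]],[[0,0,-4.5],[0,0,0]],[[0,0,-7],[0,0,0]],[[0,0,-10],[0,0,0]],[[0,0,-13],[0,0,0]],[[0,0,-14],[0,0,0]],[[0,0,-14],[0,0,0]]]}}

```text
time: 5.1
tcp_pos: [0.4367, -0.0605, 0.2278]
orientation: [0.003, 0.707, 0.707, 0.001]
wrist_force: [0.0, -0.8, -1.4]
opening: 0.034
grasp_force: 15.0
```

```bash
python3 - <<'E'
from caps import *
s=bot.sense();print(s['time'],s['tcp_pos'],s['wrist_force'])
t,s=caps('b'); cv2.imwrite('pics/v5.png',np.hstack([cv2.resize(t[130:300,90:280],(400,358),interpolation=2),cv2.resize(s[60:300,150:420],(400,358),interpolation=2)]))
E
```

```text
5.1 [ 0.43665762 -0.06053019  0.22780934] [ 0.04118753 -0.78252255 -1.41919048]
[336.  189.7] 196 [15, 16] [ 0.6085 -0.1193  0.09  ]
[395.4 193.6] 187 [16, 16] [ 0.602  -0.2603  0.09  ]
[430.1 250.1] 200 [16, 17] [ 0.4684 -0.3411  0.09  ]
[375.1 268.7] 194 [15, 16] [ 0.4232 -0.2109  0.09  ]
[328.4 286.9] 273 [18, 23] [ 0.3799 -0.1031  0.09  ]
```

View pics/v5.png

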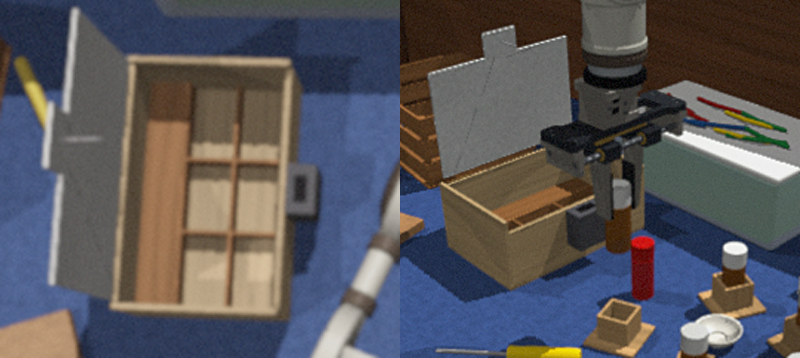

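The lid is open, the tube is out, and its stand is standing empty at about (309,280) in the side crop. The bay dividers cross at about (202.6,205.5) and (200.7,241.2) in the top image.

```bash
python3 - <<'E'
from h import *
f=lambda L:np.array(L)/2.105+[90,130]
D=onz('top',f([(237,159),(233,234),(189,159),(185,232)]),.036)
C=onz('top',f([(127,57),(294,58),(281,319),(110,309)]),.118)
print(D.round(4));print(C.round(4),C.mean(0))
v=D[0]-D[1];a=np.arctan2(v[1],v[0]);print('yaw',a,np.linalg.norm(v))
for p,q in((0,3),(1,2)):
    w=C[p]-C[q];print(np.arctan2(w[1],w[0]),np.linalg.norm(w))
ct=(D[0]+D[1])/2; 
for a in(0,):
  for ux,nm in((-.087,'lowx'),(0,'mid'),(.087,'hix')):
    for uy in(-.03,.03): print(nm,uy,ct[0]+ux,ct[1]+uy)
s=bot.sense();print(s['tcp_pos'])
E
```

```text
[[0.577  0.2028 0.036 ]
 [0.4891 0.2037 0.036 ]
 [0.5763 0.259  0.036 ]
 [0.4906 0.2596 0.036 ]]
[[0.6739 0.316  0.118 ]
 [0.6742 0.1296 0.118 ]
 [0.387  0.1336 0.118 ]
 [0.3945 0.3186 0.118 ]] [0.53239478 0.22443179 0.118     ]
yaw -0.011241481566818189 0.08789758603510885
-0.009372416578602973 0.27942992498906655
-0.013916384527453184 0.28725246888282696
lowx -0.03 0.44601342132428023 0.17324855199404407
lowx 0.03 0.44601342132428023 0.23324855199404407
mid -0.03 0.5330134213242802 0.17324855199404407
mid 0.03 0.5330134213242802 0.23324855199404407
hix -0.03 0.6200134213242802 0.17324855199404407
hix 0.03 0.6200134213242802 0.23324855199404407
[ 0.43445855 -0.05959296  0.22358563]
```

Request:
{"fn": "apply_moves", "kwargs": {"increments": [[[3,0.1,0],[0,0,0]],[[7,0.3,0],[0,0,0]],[[11,0.5,0],[0,0,0]],[[15,0.7,0],[0,0,0]],[[19,0.9,0],[0,0,0]],[[23,1.1,0],[0,0,0]],[[27,1.1,0],[0,0,0]],[[29.1,1.1,0],[0,0,0]],[[29.1,1.1,0],[0,0,0]],[[29.1,1.1,0],[0,0,0]]]}}

```text
time: 6.03
tcp_pos: [0.4442, 0.2315, 0.2219]
orientation: [-0.001, 0.706, 0.708, -0.002]
wrist_force: [-0.0, -0.8, -0.8]
opening: 0.0339
grasp_force: 15.0
```

Request:
{"fn": "apply_moves", "kwargs": {"increments": [[[0,0.1,3],[0,0,0]],[[0,0.1,6.5],[0,0,0]],[[0,0.1,9.5],[0,0,0]],[[0,0.1,11.5],[0,0,0]],[[0,0.1,12.7],[0,0,0]],[[0,0.1,13.5],[0,0,0]],[[0,0.1,13.9],[0,0,0]],[[0,0.1,13.9],[0,0,0]],[[0,0.1,13.9],[0,0,0]]]}}

```text
time: 6.78
tcp_pos: [0.4471, 0.2304, 0.0857]
orientation: [0.0, 0.707, 0.707, 0.0]
wrist_force: [0.5, -0.9, -0.7]
opening: 0.0339
grasp_force: 15.0
```

Request:
{"fn": "apply_moves", "kwargs": {"increments": [[[0,0,0.15],[0,0,0]],[[0,0,0.15],[0,0,0]],[[0,0,0.15],[0,0,0]]]}}

```text
time: 7.03
tcp_pos: [0.4472, 0.231, 0.0846]
orientation: [0.0, 0.707, 0.707, 0.0]
wrist_force: [-0.8, -1.0, 2.3]
opening: 0.0341
grasp_force: 15.0
```

Request:
{"fn": "apply_moves", "kwargs": {"increments": [[[0,0,0],[0,0,0]],[[0,0,0],[0,0,0]],[[0,0,0],[0,0,0]]], "jaw": 46}}

```text
time: 7.28
tcp_pos: [0.4467, 0.2313, 0.084]
orientation: [-0.0, 0.707, 0.707, 0.0]
wrist_force: [-0.3, -0.5, 0.4]
opening: 0.0427
grasp_force: 0.0
```

Request:
{"fn": "apply_moves", "kwargs": {"increments": [[[0,0,-2],[0,0,0]],[[0,0,-5],[0,0,0]],[[0,0,-9],[0,0,0]],[[0,0,-13],[0,0,0]],[[0,0,-14],[0,0,0]],[[-3,0,-14],[0,0,0]]]}}

```text
time: 7.78
tcp_pos: [0.4491, 0.2043, 0.2289]
orientation: [0.002, 0.705, 0.709, 0.005]
wrist_force: [0.9, -0.2, -0.7]
opening: 0.0424
grasp_force: 0.0
```

```bash
python3 - <<'E'
from caps import *
s=bot.sense();print(s['time'],s['tcp_pos'],s['wrist_force'])
t,s=caps('c')
print(go([.4232+.002,-.2112,.22],0))
E
```

```text
7.7833 [0.44914503 0.20432098 0.22890711] [ 0.90546048 -0.17072387 -0.74856789]
[336.1 189.6] 192 [15, 16] [ 0.6087 -0.1195  0.09  ]
[395.5 193.7] 193 [16, 16] [ 0.6018 -0.2605  0.09  ]
[429.9 250.3] 207 [17, 17] [ 0.4679 -0.3406  0.09  ]
[375.  268.8] 206 [17, 17] [ 0.4229 -0.2107  0.09  ]
(array([-41.07,  -2.18,   0.52]), array([ 0.1,  0. , -0. ]))
```

Request:
{"fn": "apply_moves", "kwargs": {"increments": [[[-41.1,-2.3,0],[0,0,0]],[[-41.1,-2.3,0],[0,0,0]],[[-41.1,-2.3,0],[0,0,0]],[[-41.1,-2.3,0],[0,0,0]],[[-41.1,-2.3,0],[0,0,0]],[[-41.1,-2.3,0],[0,0,0]],[[-41.1,-2.3,0],[0,0,0]],[[-41.1,-2.3,0],[0,0,0]],[[-41.1,-2.3,0],[0,0,0]],[[-41.1,-2.3,0],[0,0,0]],[[-41.1,-2.3,0],[0,0,0]],[[-41.1,-2.3,0],[0,0,0]]], "jaw": 68}}

```text
time: 8.88
tcp_pos: [0.4237, -0.2107, 0.2232]
orientation: [-0.001, 0.708, 0.706, 0.0]
wrist_force: [0.3, 0.4, -0.5]
opening: 0.0623
grasp_force: 0.0
```

Request:
{"fn": "apply_moves", "kwargs": {"increments": [[[0,0,3],[0,0,0]],[[0,0,6],[0,0,0]],[[0,0,9],[0,0,0]],[[0,0,12],[0,0,0]],[[0,0,14],[0,0,0]],[[0,0,14],[0,0,0]],[[0,0,14],[0,0,0]]]}}

```text
time: 9.47
tcp_pos: [0.4237, -0.2077, 0.0833]
orientation: [-0.002, 0.706, 0.708, 0.0]
wrist_force: [0.8, -0.1, 0.2]
opening: 0.0623
grasp_force: 0.0
```

```bash
python3 - <<'E'
from h import *
s=bot.sense();print(s['tcp_pos'],s['wrist_force'])
q=bot.grab_frame('side');cv2.imwrite('pics/s_d.png',q[:,:,::-1]);t=bot.grab_frame('top')
cv2.imwrite('pics/c6.png',np.hstack([cv2.resize(q[150:350,200:440],(400,333)),cv2.resize(t[130:330,130:370],(400,333))])[:,:,::-1])
E
```

```text
[ 0.42365141 -0.207706    0.08327968] [ 0.81546022 -0.11426791  0.2086273 ]
```

View pics/c6.png

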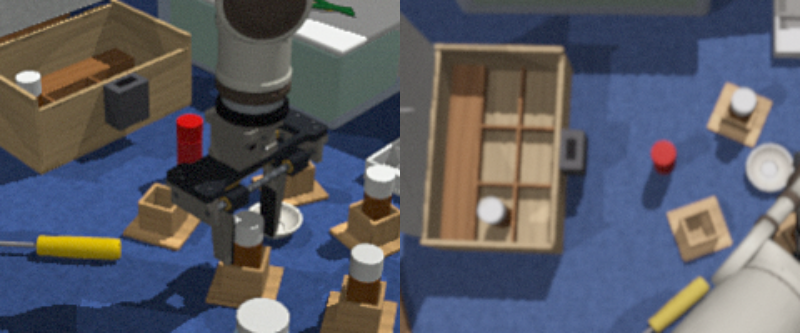

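The first tube stands upright in the near bay by the hinge, with its cap at about (184,256) in the top image. The second tube is between the fingers, so I grip it.

Request:
{"fn": "apply_moves", "kwargs": {"increments": [[[0,0,0],[0,0,0]],[[0,0,0],[0,0,0]],[[0,0,0],[0,0,0]],[[0,0,0],[0,0,0]],[[0,0,0],[0,0,0]]], "jaw": 20}}

```text
time: 9.98
tcp_pos: [0.4243, -0.2101, 0.0846]
orientation: [0.0, 0.707, 0.707, -0.0]
wrist_force: [-0.5, 0.5, 2.9]
opening: 0.0339
grasp_force: 15.0
```

Request:
{"fn": "apply_moves", "kwargs": {"increments": [[[0,0,-1],[0,0,0]],[[0,0,-2.5],[0,0,0]],[[0,0,-4.5],[0,0,0]],[[0,0,-7],[0,0,0]],[[0,0,-10],[0,0,0]],[[0,0,-13],[0,0,0]],[[0,0,-14],[0,0,0]],[[0,0,-14],[0,0,0]]]}}

```text
time: 10.65
tcp_pos: [0.4255, -0.211, 0.2274]
orientation: [0.003, 0.707, 0.707, 0.0]
wrist_force: [0.1, -0.5, -0.6]
opening: 0.0334
grasp_force: 15.0
```

```bash
python3 - <<'E'
from h import *
print(go([.533,.231,.224],0))
E
```

```text
(array([44.2 , 10.78,  0.2 ]), array([0.3, 0.2, 0. ]))
```

Request:
{"fn": "apply_moves", "kwargs": {"increments": [[[3.7,0.9,0],[0,0,0]],[[7.5,1.8,0],[0,0,0]],[[11.4,2.8,0],[0,0,0]],[[15.4,3.8,0],[0,0,0]],[[19.4,4.8,0],[0,0,0]],[[23.4,5.8,0],[0,0,0]],[[27.4,6.8,0],[0,0,0]],[[31.4,7.8,0],[0,0,0]],[[35.4,8.8,0],[0,0,0]],[[39.4,9.8,0],[0,0,0]],[[42.6,10.7,0],[0,0,0]],[[44.1,10.9,0],[0,0,0]]]}}

```text
time: 11.65
tcp_pos: [0.5318, 0.2348, 0.221]
orientation: [-0.002, 0.706, 0.708, -0.001]
wrist_force: [-0.2, 0.3, -0.8]
opening: 0.0337
grasp_force: 15.0
```

Request:
{"fn": "apply_moves", "kwargs": {"increments": [[[0,0,1],[0,0,0]],[[0,0,4],[0,0,0]],[[0,0,8],[0,0,0]],[[0,0,11],[0,0,0]],[[0,0,12.7],[0,0,0]],[[0,0,13.5],[0,0,0]],[[0,0,13.9],[0,0,0]],[[0,0,14.05],[0,0,0]],[[0,0,14.05],[0,0,0]]]}}

```text
time: 12.4
tcp_pos: [0.5321, 0.2304, 0.0834]
orientation: [-0.0, 0.707, 0.707, -0.001]
wrist_force: [-0.3, -0.3, 0.2]
opening: 0.0336
grasp_force: 15.0
```

Request:
{"fn": "apply_moves", "kwargs": {"increments": [[[0,0,0],[0,0,0]],[[0,0,0],[0,0,0]],[[0,0,0],[0,0,0]]], "jaw": 46}}

```text
time: 12.65
tcp_pos: [0.5328, 0.2309, 0.0835]
orientation: [0.0, 0.707, 0.707, 0.0]
wrist_force: [-0.2, 0.4, -0.1]
opening: 0.0422
grasp_force: 0.0
```

Request:
{"fn": "apply_moves", "kwargs": {"increments": [[[0,0,-2],[0,0,0]],[[0,0,-5],[0,0,0]],[[0,0,-9],[0,0,0]],[[0,0,-13],[0,0,0]],[[0,0,-14],[0,0,0]],[[-3,0,-14],[0,0,0]],[[-6,0,-14],[0,0,0]]]}}

```text
time: 13.23
tcp_pos: [0.5335, 0.1715, 0.2252]
orientation: [0.001, 0.706, 0.708, 0.001]
wrist_force: [0.1, -0.7, -0.2]
opening: 0.0427
grasp_force: 0.0
```

```bash
python3 - <<'E'
from caps import *
s=bot.sense();print(s['time'],s['tcp_pos'],s['wrist_force'])
t,s=caps('e')
E
```

```text
13.2333 [0.53352801 0.17152086 0.22515456] [ 0.08440297 -0.70441086 -0.23388235]
[336.  189.7] 196 [15, 16] [ 0.6085 -0.1193  0.09  ]
[395.3 193.8] 189 [16, 16] [ 0.6015 -0.26    0.09  ]
[430.  250.2] 206 [17, 17] [ 0.4681 -0.3409  0.09  ]
```

Request:
{"fn": "apply_moves", "kwargs": {"increments": [[[-43.1,6.9,0],[0,0,0]],[[-43.1,6.9,0],[0,0,0]],[[-43.1,6.9,0],[0,0,0]],[[-43.1,6.9,0],[0,0,0]],[[-43.1,6.9,0],[0,0,0]],[[-43.1,6.9,0],[0,0,0]],[[-43.1,6.9,0],[0,0,0]],[[-43.1,6.9,0],[0,0,0]],[[-43.1,6.9,0],[0,0,0]],[[-43.1,6.9,0],[0,0,0]],[[-43.1,6.9,0],[0,0,0]],[[-43.1,6.9,0],[0,0,0]]], "jaw": 68}}

```text
time: 14.33
tcp_pos: [0.6021, -0.2638, 0.2226]
orientation: [0.0, 0.708, 0.706, -0.0]
wrist_force: [0.2, -1.1, 0.6]
opening: 0.0626
grasp_force: 0.0
```

Request:
{"fn": "apply_moves", "kwargs": {"increments": [[[0,0,3],[0,0,0]],[[0,0,6],[0,0,0]],[[0,0,9],[0,0,0]]]}}

```text
time: 14.58
tcp_pos: [0.6027, -0.2583, 0.1327]
orientation: [0.0, 0.707, 0.708, 0.0]
wrist_force: [0.0, -0.1, -0.6]
opening: 0.0629
grasp_force: 0.0
```

```bash
python3 - <<'E'
from h import *
s=bot.sense();print(s['tcp_pos'],s['wrist_force'])
print(go([.6015,-.2603,.084],0))
E
```

```text
[ 0.60272497 -0.25829175  0.13272335] [ 0.04555926 -0.09015962 -0.64044289]
(array([-0.2 , -0.13,  4.87]), array([ 0.1, -0. ,  0.1]))
```

Request:
{"fn": "apply_moves", "kwargs": {"increments": [[[0,-0.1,3],[0,0,0]],[[0,-0.1,4.9],[0,0,0]],[[0,-0.1,4.9],[0,0,0]],[[0,-0.1,4.9],[0,0,0]]]}}

```text
time: 14.92
tcp_pos: [0.6007, -0.2578, 0.0835]
orientation: [-0.001, 0.706, 0.708, -0.0]
wrist_force: [0.5, 0.4, 0.5]
opening: 0.0625
grasp_force: 0.0
```

Request:
{"fn": "apply_moves", "kwargs": {"increments": [[[0,0,0],[0,0,0]],[[0,0,0],[0,0,0]],[[0,0,0],[0,0,0]],[[0,0,0],[0,0,0]],[[0,0,0],[0,0,0]]], "jaw": 20}}

```text
time: 15.33
tcp_pos: [0.6016, -0.26, 0.0858]
orientation: [0.001, 0.707, 0.707, 0.0]
wrist_force: [-1.1, -0.8, 4.2]
opening: 0.0336
grasp_force: 15.0
```

Request:
{"fn": "apply_moves", "kwargs": {"increments": [[[0,0,-1],[0,0,0]],[[0,0,-2.5],[0,0,0]],[[0,0,-4.5],[0,0,0]],[[0,0,-7],[0,0,0]],[[0,0,-10],[0,0,0]],[[0,0,-13],[0,0,0]],[[0,0,-14],[0,0,0]],[[0,0,-14],[0,0,0]]]}}

```text
time: 16.0
tcp_pos: [0.6028, -0.2607, 0.2289]
orientation: [0.004, 0.707, 0.707, 0.001]
wrist_force: [0.1, -0.3, -2.5]
opening: 0.0338
grasp_force: 15.0
```

```bash
python3 - <<'E'
from caps import *
s=bot.sense();print(s['tcp_pos'],s['wrist_force'])
print(go([.619,.231,.224],0));t,s=caps('f')
cv2.imwrite('pics/v7.png',np.hstack([cv2.resize(t[130:350,130:470],(440,285)),cv2.resize(s[130:380,170:470],(342,285))]))
E
```

```text
[ 0.60279081 -0.26073041  0.22890683] [ 0.0981639  -0.2755643  -2.46563358]
(array([49.17,  1.66,  0.3 ]), array([0.4, 0.2, 0. ]))
[450.7 179. ] 204 [16, 19] [ 0.6412 -0.3955  0.09  ]
[336.  189.6] 192 [15, 16] [ 0.6087 -0.1193  0.09  ]
[430.1 250. ] 195 [15, 17] [ 0.4686 -0.3411  0.09  ]
[277.8 335.2] 162 [23, 12] [0.2687 0.0109 0.09  ]
```

View pics/v7.png

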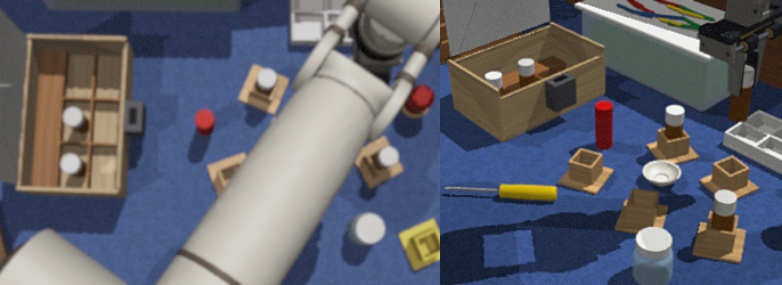

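Two tubes stand in the hinge row of the case. The third is in the gripper, and the emptied stands are standing. I carry it over.

Request:
{"fn": "apply_moves", "kwargs": {"increments": [[[3.7,0.1,0],[0,0,0]],[[7.8,0.2,0],[0,0,0]],[[11.9,0.4,0],[0,0,0]],[[16,0.6,0],[0,0,0]],[[20,0.8,0],[0,0,0]],[[24,1,0],[0,0,0]],[[28,1.2,0],[0,0,0]],[[32,1.4,0],[0,0,0]],[[36,1.6,0],[0,0,0]],[[40,1.7,0],[0,0,0]],[[44,1.7,0],[0,0,0]],[[47.5,1.7,0],[0,0,0]]]}}

```text
time: 17.1
tcp_pos: [0.6157, 0.2177, 0.221]
orientation: [-0.002, 0.707, 0.708, -0.002]
wrist_force: [-0.2, 0.0, -1.6]
opening: 0.0338
grasp_force: 15.0
```

Request:
{"fn": "apply_moves", "kwargs": {"increments": [[[1.7,0,0],[0,0,0]],[[1.7,0,2],[0,0,0]],[[1.7,0,5],[0,0,0]],[[1.7,0,9],[0,0,0]],[[1.7,0,11.5],[0,0,0]],[[1.7,0,13],[0,0,0]],[[1.7,0,13.5],[0,0,0]],[[1.7,0,13.9],[0,0,0]],[[1.7,0,14.05],[0,0,0]],[[1.7,0,14.05],[0,0,0]],[[1.7,0,14.05],[0,0,0]]]}}

```text
time: 18.02
tcp_pos: [0.6158, 0.2323, 0.0836]
orientation: [-0.002, 0.707, 0.708, -0.002]
wrist_force: [-6.2, -0.1, 10.4]
opening: 0.0337
grasp_force: 15.0
```

Request:
{"fn": "apply_moves", "kwargs": {"increments": [[[0,0,-0.15],[0,0,0]],[[0,0,-0.2],[0,0,0]],[[0,0,-0.2],[0,0,0]]]}}

```text
time: 18.27
tcp_pos: [0.6167, 0.2321, 0.0845]
orientation: [-0.001, 0.707, 0.707, -0.001]
wrist_force: [-1.2, -0.6, -0.8]
opening: 0.0338
grasp_force: 15.0
```

Request:
{"fn": "apply_moves", "kwargs": {"increments": [[[0,0,0],[0,0,0]],[[0,0,0],[0,0,0]],[[0,0,0],[0,0,0]]], "jaw": 46}}

```text
time: 18.52
tcp_pos: [0.6177, 0.2323, 0.0858]
orientation: [-0.0, 0.707, 0.707, -0.0]
wrist_force: [-0.1, -1.5, 0.1]
opening: 0.0422
grasp_force: 0.0
```

Request:
{"fn": "apply_moves", "kwargs": {"increments": [[[0,0,-2],[0,0,0]],[[0,0,-5],[0,0,0]],[[0,0,-9],[0,0,0]],[[0,0,-13],[0,0,0]],[[0,0,-14],[0,0,0]],[[-4,0,-14],[0,0,0]],[[-8,0,-14],[0,0,0]]]}}

```text
time: 19.1
tcp_pos: [0.6185, 0.1532, 0.228]
orientation: [0.001, 0.705, 0.709, 0.002]
wrist_force: [0.6, -0.5, -0.8]
opening: 0.0422
grasp_force: 0.0
```

```bash
python3 - <<'E'
from caps import *
s=bot.sense();print(s['time'],s['tcp_pos'],s['wrist_force'])
t,s=caps('g')
h=cv2.cvtColor(t,cv2.COLOR_BGR2HSV)[150:290,160:230];m=((h[...,1]<50)&(h[...,2]>130)).astype(np.uint8)
for b in blobs(cv2.morphologyEx(m,cv2.MORPH_OPEN,np.ones((5,5))),60,400): print('case',b,onz('top',[np.array(b[0])+[160,150]],.09).round(3))
E
```

```text
19.1 [0.61845576 0.15315838 0.22797113] [ 0.58494816 -0.50221618 -0.82154425]
[336.1 189.5] 190 [15, 16] [ 0.609  -0.1195  0.09  ]
[429.9 250.2] 207 [17, 17] [ 0.4681 -0.3406  0.09  ]
case ([50.6, 5.7], 153, [45, 0, 13, 13]) [[0.687 0.179 0.09 ]]
```

Request:
{"fn": "apply_moves", "kwargs": {"increments": [[[-27.2,-0.9,0],[0,0,0]],[[-27.2,-0.9,0],[0,0,0]],[[-27.2,-0.9,0],[0,0,0]],[[-27.2,-0.9,0],[0,0,0]],[[-27.2,-0.9,0],[0,0,0]],[[-27.2,-0.9,0],[0,0,0]],[[-27.2,-0.9,0],[0,0,0]],[[-27.2,-0.9,0],[0,0,0]],[[-27.2,-0.9,3],[0,0,0]],[[-27.2,-0.9,7],[0,0,0]]], "jaw": 68}}

```text
time: 20.03
tcp_pos: [0.6123, -0.1202, 0.1597]
orientation: [0.004, 0.707, 0.707, 0.002]
wrist_force: [0.2, 0.3, -0.8]
opening: 0.0627
grasp_force: 0.0
```

```bash
python3 - <<'E'
from caps import *
s=bot.sense();print(s['tcp_pos'],s['wrist_force'])
print(go([.6088,-.1194,.0845],0));t,s=caps('h')
h=cv2.cvtColor(t,cv2.COLOR_BGR2HSV)[150:290,160:222];m=((h[...,1]<60)&(h[...,2]>120)).astype(np.uint8)
for b in blobs(cv2.morphologyEx(m,cv2.MORPH_OPEN,np.ones((5,5))),60,400): print('case',b,onz('top',[np.array(b[0])+[160,150]],.09).round(3))
E
```

```text
[ 0.61234645 -0.12021651  0.15973649] [ 0.24209736  0.34690368 -0.80407956]
(array([ 0.1 , -0.43,  7.52]), array([0.5, 0.2, 0. ]))
[309.7 156. ] 150 [14, 14] [ 0.6896 -0.0564  0.09  ]
[366.6 154.3] 323 [42, 14] [ 0.6969 -0.1922  0.09  ]
[365.9 178.4] 176 [14, 17] [ 0.6374 -0.1902  0.09  ]
[430.  250.1] 197 [15, 17] [ 0.4684 -0.3409  0.09  ]
case ([26.3, 33.4], 206, [19, 26, 16, 16]) [[0.618 0.234 0.09 ]]
case ([25.6, 69.5], 215, [18, 62, 16, 16]) [[0.532 0.231 0.09 ]]
case ([23.8, 105.5], 225, [16, 98, 17, 16]) [[0.447 0.232 0.09 ]]
```

Request:
{"fn": "apply_moves", "kwargs": {"increments": [[[0,-0.1,3],[0,0,0]],[[0,-0.1,6],[0,0,0]],[[0,-0.1,7],[0,0,0]],[[0,-0.1,7],[0,0,0]],[[0,-0.1,7],[0,0,0]]]}}

```text
time: 20.55
tcp_pos: [0.6088, -0.1193, 0.0875]
orientation: [0.0, 0.707, 0.708, 0.0]
wrist_force: [0.4, -0.1, 0.6]
opening: 0.0627
grasp_force: 0.0
```

Request:
{"fn": "apply_moves", "kwargs": {"increments": [[[0,0,0],[0,0,0]],[[0,0,0],[0,0,0]],[[0,0,0],[0,0,0]],[[0,0,0],[0,0,0]],[[0,0,0],[0,0,0]]], "jaw": 20}}

```text
time: 20.97
tcp_pos: [0.6084, -0.1199, 0.087]
orientation: [0.001, 0.707, 0.707, 0.0]
wrist_force: [-0.3, 0.4, 2.4]
opening: 0.0335
grasp_force: 15.0
```

Request:
{"fn": "apply_moves", "kwargs": {"increments": [[[0,0,-1],[0,0,0]],[[0,0,-2.5],[0,0,0]],[[0,0,-4.5],[0,0,0]],[[0,0,-7],[0,0,0]],[[0,0,-10],[0,0,0]],[[0,0,-13],[0,0,0]],[[0,0,-14],[0,0,0]],[[0,0,-14],[0,0,0]],[[0,0,-14],[0,0,0]]]}}

```text
time: 21.72
tcp_pos: [0.6078, -0.1196, 0.2255]
orientation: [-0.0, 0.707, 0.707, -0.0]
wrist_force: [-0.5, -0.2, -2.1]
opening: 0.0336
grasp_force: 15.0
```

Request:
{"fn": "apply_moves", "kwargs": {"increments": [[[3,0.1,0],[0,0,0]],[[7,0.3,0],[0,0,0]],[[11,0.5,0],[0,0,0]],[[15,0.7,0],[0,0,0]],[[19,0.9,0],[0,0,0]],[[23,1.0,0],[0,0,0]],[[27,1.0,0],[0,0,0]],[[29.3,1.0,0],[0,0,0]],[[29.3,1.0,0],[0,0,0]],[[29.3,1.0,0],[0,0,0]]]}}

```text
time: 22.55
tcp_pos: [0.6162, 0.1743, 0.2229]
orientation: [-0.001, 0.706, 0.708, -0.002]
wrist_force: [0.0, -0.9, -1.4]
opening: 0.0339
grasp_force: 15.0
```

Request:
{"fn": "apply_moves", "kwargs": {"increments": [[[0,0,2],[0,0,0]],[[0,0,5],[0,0,0]],[[0,0,9],[0,0,0]],[[0,0,11.5],[0,0,0]],[[0,0,13],[0,0,0]],[[0,0,13.6],[0,0,0]],[[0,0,13.8],[0,0,0]],[[0,0,13.9],[0,0,0]],[[0,0,13.9],[0,0,0]]]}}

```text
time: 23.3
tcp_pos: [0.6178, 0.1723, 0.0867]
orientation: [-0.0, 0.707, 0.707, -0.0]
wrist_force: [-0.0, -0.2, -0.6]
opening: 0.0339
grasp_force: 15.0
```

Request:
{"fn": "apply_moves", "kwargs": {"increments": [[[0,0,0.1],[0,0,0]],[[0,0,0.1],[0,0,0]]]}}

```text
time: 23.47
tcp_pos: [0.618, 0.173, 0.0862]
orientation: [0.0, 0.707, 0.707, 0.0]
wrist_force: [-0.1, -0.4, -1.5]
opening: 0.0339
grasp_force: 15.0
```

Request:
{"fn": "apply_moves", "kwargs": {"increments": [[[0,0,0],[0,0,0]],[[0,0,0],[0,0,0]],[[0,0,0],[0,0,0]]], "jaw": 46}}

```text
time: 23.72
tcp_pos: [0.6181, 0.1734, 0.0865]
orientation: [0.0, 0.707, 0.707, 0.0]
wrist_force: [0.7, -0.0, 0.5]
opening: 0.0425
grasp_force: 0.0
```

Request:
{"fn": "apply_moves", "kwargs": {"increments": [[[0,0,-2],[0,0,0]],[[0,0,-5],[0,0,0]],[[0,0,-9],[0,0,0]],[[0,0,-13],[0,0,0]],[[0,0,-14],[0,0,0]],[[-4,0,-14],[0,0,0]],[[-8,0,-14],[0,0,0]]]}}

```text
time: 24.3
tcp_pos: [0.6186, 0.0942, 0.2282]
orientation: [0.002, 0.705, 0.709, 0.001]
wrist_force: [0.1, 0.4, -1.3]
opening: 0.0424
grasp_force: 0.0
```

```bash
python3 - <<'E'
from caps import *
s=bot.sense();print(s['time'],s['tcp_pos'],s['wrist_force'])
t,s=caps('i');print(go([.4683,-.3409,.2245],0))
E
```

```text
24.3 [0.61862369 0.094175   0.22820885] [ 0.09262351  0.41618059 -1.32087926]
[429.9 250.2] 210 [17, 17] [ 0.4681 -0.3406  0.09  ]
(array([-43.01, -14.83,   0.28]), array([ 0.1,  0.1, -0.2]))
```

Request:
{"fn": "apply_moves", "kwargs": {"increments": [[[-43.4,-15,0],[0,0,0]],[[-43.4,-15,0],[0,0,0]],[[-43.4,-15,0],[0,0,0]],[[-43.4,-15,0],[0,0,0]],[[-43.4,-15,0],[0,0,0]],[[-43.4,-15,0],[0,0,0]],[[-43.4,-15,0],[0,0,0]],[[-43.4,-15,0],[0,0,0]],[[-43.4,-15,0],[0,0,0]],[[-43.4,-15,0],[0,0,0]],[[-43.4,-15,0],[0,0,0]],[[-43.4,-15,0],[0,0,0]]], "jaw": 68}}

```text
time: 25.4
tcp_pos: [0.4659, -0.3466, 0.2261]
orientation: [0.001, 0.709, 0.705, -0.001]
wrist_force: [-0.6, -0.1, -0.4]
opening: 0.0625
grasp_force: 0.0
```

Request:
{"fn": "apply_moves", "kwargs": {"increments": [[[0,0,1],[0,0,0]],[[0,0,4],[0,0,0]],[[0,0,7],[0,0,0]],[[0,0,7],[0,0,0]]]}}

```text
time: 25.73
tcp_pos: [0.4659, -0.3357, 0.1489]
orientation: [-0.006, 0.706, 0.708, 0.001]
wrist_force: [-1.0, 1.4, -1.9]
opening: 0.0624
grasp_force: 0.0
```

```bash
python3 - <<'E'
from caps import *
s=bot.sense();print(s['tcp_pos'],s['wrist_force'])
print(go([.4683,-.3409,.0845],0));t,s=caps('j')
h=cv2.cvtColor(t,cv2.COLOR_BGR2HSV)[150:290,160:222];m=((h[...,1]<60)&(h[...,2]>120)).astype(np.uint8)
for b in blobs(cv2.morphologyEx(m,cv2.MORPH_OPEN,np.ones((5,5))),60,400): print('case',b,onz('top',[np.array(b[0])+[160,150]],.09).round(3))
cv2.imwrite('pics/v8.png',np.hstack([cv2.resize(t[130:350,130:470],(440,285)),cv2.resize(s[130:380,170:470],(342,285))]))
E
```

```text
[ 0.46591768 -0.33568373  0.14890456] [-1.02273556  1.42714469 -1.90470509]
(array([-0.58,  0.29,  6.43]), array([-0.5, -0.6,  0.1]))
[438.5 222.1] 157 [16, 15] [ 0.5354 -0.3627  0.09  ]
case ([26.4, 33.5], 202, [19, 26, 16, 16]) [[0.618 0.234 0.09 ]]
case ([51.0, 33.5], 201, [44, 26, 15, 16]) [[0.619 0.175 0.09 ]]
case ([25.7, 69.5], 213, [18, 62, 16, 16]) [[0.532 0.231 0.09 ]]
case ([23.8, 105.4], 224, [16, 98, 17, 16]) [[0.448 0.232 0.09 ]]
```

View pics/v8.png

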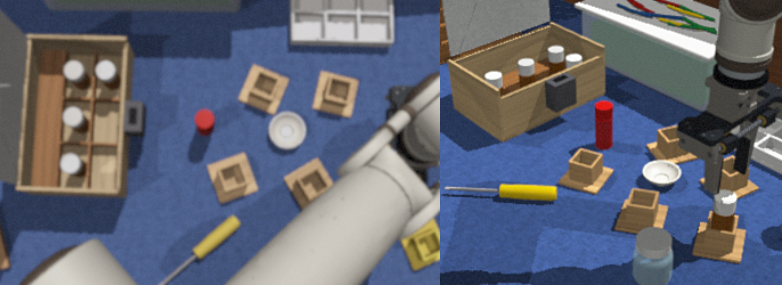

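Four tubes are upright in the case, and all four emptied stands are standing. The last tube is under the gripper.

Request:
{"fn": "apply_moves", "kwargs": {"increments": [[[0,0.1,0],[0,0,0]],[[0,0.1,0],[0,0,0]],[[0,0.1,0],[0,0,0]]]}}

```text
time: 26.08
tcp_pos: [0.4704, -0.3413, 0.1582]
orientation: [0.002, 0.707, 0.708, -0.0]
wrist_force: [0.2, -0.2, -0.3]
opening: 0.0623
grasp_force: 0.0
```

Request:
{"fn": "apply_moves", "kwargs": {"increments": [[[0,-0.1,2],[0,0,0]],[[0,-0.1,4],[0,0,0]],[[0,-0.1,6],[0,0,0]],[[0,-0.1,7.1],[0,0,0]],[[0,-0.1,7.1],[0,0,0]],[[0,-0.1,7.1],[0,0,0]]]}}

```text
time: 26.58
tcp_pos: [0.4684, -0.3409, 0.0856]
orientation: [0.0, 0.707, 0.707, 0.0]
wrist_force: [0.2, 0.1, -0.1]
opening: 0.0624
grasp_force: 0.0
```

Request:
{"fn": "apply_moves", "kwargs": {"increments": [[[0,0,0],[0,0,0]],[[0,0,0],[0,0,0]],[[0,0,0],[0,0,0]],[[0,0,0],[0,0,0]],[[0,0,0],[0,0,0]]], "jaw": 20}}

```text
time: 27.0
tcp_pos: [0.4685, -0.341, 0.0857]
orientation: [0.001, 0.707, 0.707, -0.0]
wrist_force: [-0.9, 0.7, 1.6]
opening: 0.0338
grasp_force: 15.0
```

Request:
{"fn": "apply_moves", "kwargs": {"increments": [[[0,0,-1],[0,0,0]],[[0,0,-2.5],[0,0,0]],[[0,0,-4.5],[0,0,0]],[[0,0,-7],[0,0,0]],[[0,0,-10],[0,0,0]],[[0,0,-13],[0,0,0]],[[0,0,-14],[0,0,0]],[[0,0,-14],[0,0,0]],[[0,0,-14],[0,0,0]]]}}

```text
time: 27.75
tcp_pos: [0.4681, -0.3406, 0.2245]
orientation: [-0.0, 0.707, 0.707, -0.0]
wrist_force: [-0.3, -0.0, -1.3]
opening: 0.034
grasp_force: 15.0
```

Request:
{"fn": "apply_moves", "kwargs": {"increments": [[[3.5,0.4,0],[0,0,0]],[[7.5,0.9,0],[0,0,0]],[[11.5,1.4,0],[0,0,0]],[[15.5,1.9,0],[0,0,0]],[[19.5,2.4,0],[0,0,0]],[[23.5,2.9,0],[0,0,0]],[[27.5,3.4,0],[0,0,0]],[[31.5,3.9,0],[0,0,0]],[[35.5,4.4,0],[0,0,0]],[[39.5,4.9,0],[0,0,0]],[[43.5,5.5,0],[0,0,0]],[[47.5,6,0],[0,0,0]]]}}

```text
time: 28.75
tcp_pos: [0.5262, 0.1363, 0.2221]
orientation: [-0.002, 0.707, 0.707, -0.002]
wrist_force: [0.8, -0.7, -0.5]
opening: 0.0337
grasp_force: 15.0
```

Request:
{"fn": "apply_moves", "kwargs": {"increments": [[[3.5,0.5,0],[0,0,0]],[[3.9,0.5,0],[0,0,0]],[[3.9,0.5,2],[0,0,0]],[[3.9,0.5,5],[0,0,0]],[[3.9,0.5,8.5],[0,0,0]],[[3.9,0.5,11.5],[0,0,0]],[[3.9,0.5,13],[0,0,0]],[[3.9,0.5,13.6],[0,0,0]],[[3.9,0.5,13.9],[0,0,0]],[[3.9,0.5,13.9],[0,0,0]]]}}

```text
time: 29.58
tcp_pos: [0.531, 0.1727, 0.0847]
orientation: [-0.001, 0.707, 0.707, -0.002]
wrist_force: [0.8, 0.6, -0.4]
opening: 0.0336
grasp_force: 14.9
```

Request:
{"fn": "apply_moves", "kwargs": {"increments": [[[0,0,0.1],[0,0,0]],[[0,0,0.1],[0,0,0]]]}}

```text
time: 29.75
tcp_pos: [0.532, 0.1728, 0.0845]
orientation: [-0.001, 0.707, 0.707, -0.001]
wrist_force: [-1.4, -0.2, 1.1]
opening: 0.0337
grasp_force: 15.0
```

Request:
{"fn": "apply_moves", "kwargs": {"increments": [[[0,0,0],[0,0,0]],[[0,0,0],[0,0,0]],[[0,0,0],[0,0,0]]], "jaw": 46}}

```text
time: 30.0
tcp_pos: [0.5327, 0.1731, 0.0847]
orientation: [-0.0, 0.707, 0.707, -0.0]
wrist_force: [0.1, -0.1, 0.1]
opening: 0.042
grasp_force: 0.0
```

Request:
{"fn": "apply_moves", "kwargs": {"increments": [[[0,0,-2],[0,0,0]],[[0,0,-5],[0,0,0]],[[0,0,-9],[0,0,0]],[[0,0,-13],[0,0,0]],[[0,0,-17],[0,0,0]],[[0,0,-21],[0,0,0]],[[0,0,-25],[0,0,0]],[[0,0,-29],[0,0,0]],[[0,0,-31.5],[0,0,0]],[[0,0,-31.5],[0,0,0]]]}}

```text
time: 30.83
tcp_pos: [0.5347, 0.1735, 0.4076]
orientation: [0.004, 0.707, 0.707, 0.005]
wrist_force: [0.8, 0.2, 0.9]
opening: 0.0423
grasp_force: 0.0
```

```bash
python3 - <<'E'
from caps import *
s=bot.sense();print(s['time'],s['tcp_pos'],s['wrist_force'])
t,s=caps('k')
cv2.imwrite('pics/v9.png',np.hstack([cv2.resize(t[100:320,60:400],(440,285)),cv2.resize(s[0:330,130:470],(342,332))[:285]]))
E
```

```text
30.8333 [0.53474975 0.17345988 0.40756902] [0.79658048 0.20791958 0.90772061]
```

View pics/v9.png

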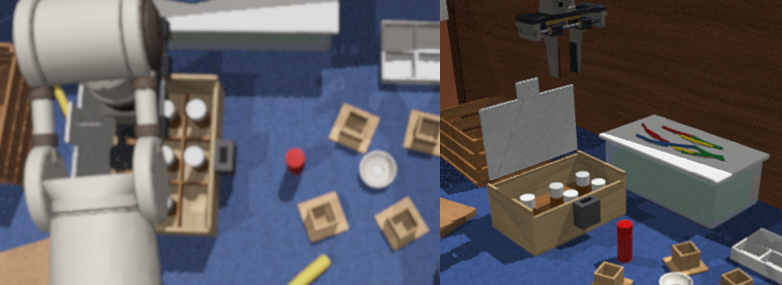

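All five tubes stand in the case, the stands are upright and empty, and the lid stands open. I go over the lid to its outer side with the fingers shut.

Request:
{"fn": "apply_moves", "kwargs": {"increments": [[[4,0,0],[0,0,0]],[[8,0,0],[0,0,0]],[[12,0,0],[0,0,0]],[[16,0,0],[0,0,0]],[[20,0,0],[0,0,0]],[[20.5,0,0],[0,0,0]],[[20.5,0,0],[0,0,0]],[[20.5,0,0],[0,0,0]]], "jaw": 0}}

```text
time: 31.6
tcp_pos: [0.5323, 0.3778, 0.3977]
orientation: [-0.0, 0.707, 0.708, -0.002]
wrist_force: [-0.2, -0.6, 1.0]
opening: 0.0002
grasp_force: 0.0
```

```bash
python3 - <<'E'
from h import *
s=bot.sense();print(s['tcp_pos'],s['wrist_force'],s['opening'])
q=bot.grab_frame('side');cv2.imwrite('pics/v10.png',cv2.resize(q[20:260,150:410],(780,720))[:600,:,::-1])
print(go([.533,.376,.295],0), proj('side',[[.533,.321,.334],[.533,.318,.118],[.533,.376,.27]]))
E
```

```text
[0.53226607 0.37778109 0.39771789] [-0.20767252 -0.5583509   0.95336957] 0.00020608145628073747
(array([-0.1 ,  0.06, 10.36]), array([-0.1,  0.1, -0. ])) [[214.83511044  80.23105543]
 [223.07586683 165.23778034]
 [203.8426316  101.35062803]]
```

View pics/v10.png

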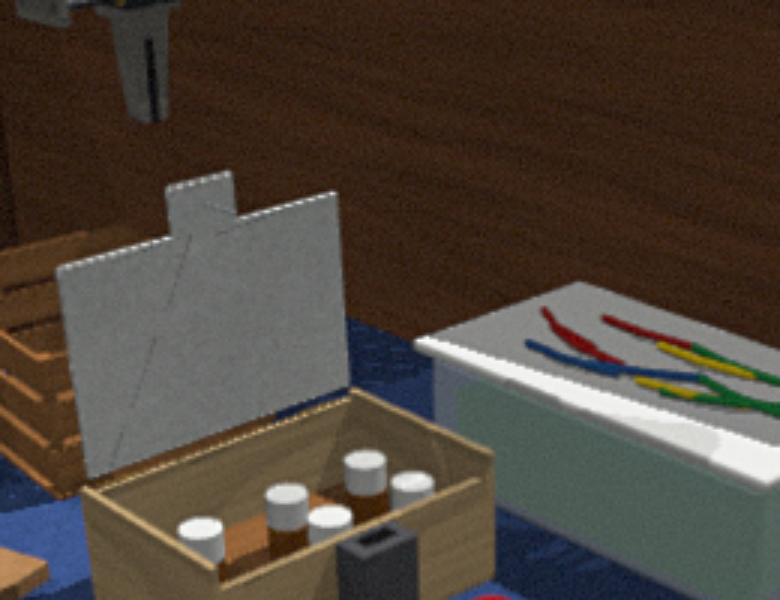

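The tab's end shows at (217,79) and the hinge middle at (223,166), which matches my predicted projections. The fingers are beyond the lid, so I go down behind it.

Request:
{"fn": "apply_moves", "kwargs": {"increments": [[[0,0,3],[0,0,0]],[[0,0,6],[0,0,0]],[[0,0,9],[0,0,0]],[[0,0,10.3],[0,0,0]],[[0,0,10.3],[0,0,0]],[[0,0,10.3],[0,0,0]]]}}

```text
time: 32.15
tcp_pos: [0.5329, 0.3773, 0.2975]
orientation: [-0.0, 0.707, 0.707, -0.0]
wrist_force: [0.3, 0.2, -0.8]
opening: 0.0005
grasp_force: 0.0
```

Request:
{"fn": "apply_moves", "kwargs": {"increments": [[[-1.5,0,0],[0,0,0]],[[-3,0,0],[0,0,0]],[[-4.4,0,0],[0,0,0]],[[-5.8,0,0],[0,0,0]],[[-5.8,0,0],[0,0,0]]]}}

```text
time: 32.57
tcp_pos: [0.5338, 0.3182, 0.2992]
orientation: [0.001, 0.708, 0.707, 0.001]
wrist_force: [0.5, 2.4, 1.6]
opening: 0.0004
grasp_force: 1.1
```

```bash
python3 - <<'E'
from h import *
s=bot.sense();p=s['tcp_pos'];print(p,s['wrist_force'])
for f in np.linspace(1.4,0,22):
    r=.155+.037*np.clip((1.3-f)/1.0,0,1)
    y=.318-r*np.cos(f)+.01;z=.118+r*np.sin(f)+.025
    print(f.round(2),((y-p[1])*100).round(1),((p[2]-z)*100).round(1))
E
```

```text
[0.53375484 0.31817726 0.29920724] [0.51569882 2.40374359 1.56545904]
1.4 -1.7 0.3
1.33 -2.7 0.6
1.27 -3.7 0.7
1.2 -4.8 0.8
1.13 -5.8 1.0
1.07 -6.9 1.3
1.0 -8.0 1.6
0.93 -9.1 2.1
0.87 -10.1 2.6
0.8 -11.1 3.2
0.73 -12.1 3.8
0.67 -13.0 4.6
0.6 -13.9 5.4
0.53 -14.8 6.3
0.47 -15.6 7.3
0.4 -16.4 8.3
0.33 -17.0 9.4
0.27 -17.5 10.6
0.2 -17.8 11.8
0.13 -18.0 13.1
0.07 -18.2 14.3
0.0 -18.2 15.6
```

The lid pushes back with 2.4 N, so the fingers are in contact. I follow the arc.

Request:
{"fn": "apply_moves", "kwargs": {"increments": [[[-1.0,0,0.1],[0,0,0]],[[-2,0,0.3],[0,0,0]],[[-3,0,0.5],[0,0,0]],[[-4,0,0.6],[0,0,0]],[[-4.9,0,0.7],[0,0,0]],[[-5.9,0,0.9],[0,0,0]],[[-7,0,1.2],[0,0,0]],[[-8.1,0,1.5],[0,0,0]],[[-9.2,0,2.0],[0,0,0]],[[-10.2,0,2.5],[0,0,0]],[[-11.2,0,3.1],[0,0,0]]]}}

```text
time: 33.48
tcp_pos: [0.5328, 0.2072, 0.2657]
orientation: [0.0, 0.707, 0.707, 0.0]
wrist_force: [-0.3, 1.9, 0.8]
opening: 0.0006
grasp_force: 0.9
```

```bash
python3 - <<'E'
from h import *
s=bot.sense();p=s['tcp_pos'];print(p,s['wrist_force'])
q=bot.grab_frame('side');cv2.imwrite('pics/v11.png',cv2.resize(q[20:260,150:410],(600,554))[:,:,::-1])
for f in np.linspace(.8,0,13):
    r=.155+.037*np.clip((1.3-f)/1.0,0,1)
    y=.318-r*np.cos(f)+.01;z=.118+r*np.sin(f)+.025
    print(f.round(2),((y-p[1])*100).round(1),((p[2]-z)*100).round(1))
E
```

```text
[0.53275856 0.20717693 0.26570189] [-0.26969288  1.92538671  0.8394756 ]
0.8 -0.0 -0.2
0.73 -1.0 0.5
0.67 -1.9 1.2
0.6 -2.8 2.1
0.53 -3.7 2.9
0.47 -4.5 3.9
0.4 -5.3 4.9
0.33 -5.9 6.0
0.27 -6.4 7.2
0.2 -6.7 8.5
0.13 -6.9 9.7
0.07 -7.1 11.0
0.0 -7.1 12.3
```

View pics/v11.png

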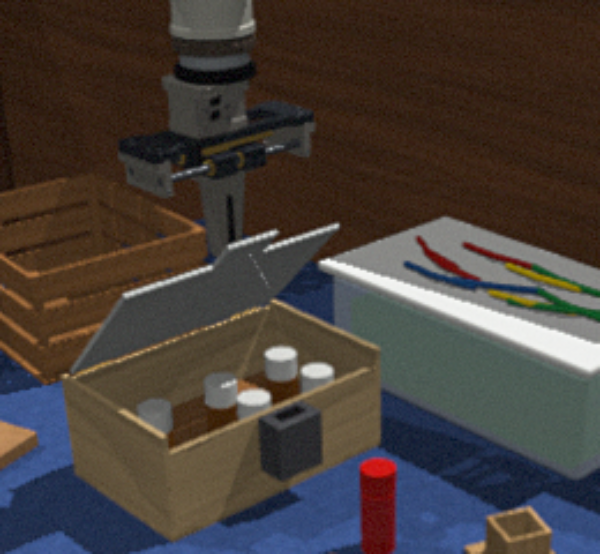

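The lid leans about half over with the fingers on its outer face. I continue down.

Request:
{"fn": "apply_moves", "kwargs": {"increments": [[[-1.0,0,0.5],[0,0,0]],[[-1.9,0,1.2],[0,0,0]],[[-2.8,0,2.1],[0,0,0]],[[-3.7,0,2.9],[0,0,0]],[[-4.5,0,3.9],[0,0,0]],[[-5.3,0,4.9],[0,0,0]],[[-5.9,0,6],[0,0,0]],[[-6.4,0,7.2],[0,0,0]],[[-6.7,0,8.5],[0,0,0]],[[-7,0,9.7],[0,0,0]],[[-7.2,0,11],[0,0,0]],[[-7.3,0,12.2],[0,0,0]]]}}

```text
time: 34.53
tcp_pos: [0.5329, 0.135, 0.1431]
orientation: [0.0, 0.707, 0.707, 0.0]
wrist_force: [-0.1, 2.4, 3.1]
opening: 0.0006
grasp_force: 1.3
```

Request:
{"fn": "apply_moves", "kwargs": {"increments": [[[0,0,0.4],[0,0,0]],[[0,0,0.8],[0,0,0]],[[0,0,1.2],[0,0,0]],[[0,0,1.3],[0,0,0]],[[0,0,1.3],[0,0,0]]]}}

```text
time: 34.95
tcp_pos: [0.5326, 0.1352, 0.1312]
orientation: [-0.0, 0.707, 0.708, -0.0]
wrist_force: [-2.0, -0.5, 2.7]
opening: 0.0007
grasp_force: 1.3
```

Request:
{"fn": "apply_moves", "kwargs": {"increments": [[[0,0,0.25],[0,0,0]],[[0,0,0.25],[0,0,0]],[[0,0,0.25],[0,0,0]]]}}

```text
time: 35.2
tcp_pos: [0.533, 0.1353, 0.13]
orientation: [0.0, 0.707, 0.708, -0.0]
wrist_force: [-4.7, -0.9, 8.5]
opening: 0.0004
grasp_force: 4.6
```

At the stop now (force jumped to 8.5 N). I let go straight up.

Request:
{"fn": "apply_moves", "kwargs": {"increments": [[[0,0,-1],[0,0,0]],[[0,0,-3],[0,0,0]],[[0,0,-6],[0,0,0]],[[0,0,-10],[0,0,0]],[[0,0,-14],[0,0,0]],[[0,0,-18],[0,0,0]],[[0,0,-21],[0,0,0]],[[0,0,-21],[0,0,0]],[[0,0,-21],[0,0,0]],[[0,0,-21],[0,0,0]],[[0,0,-21],[0,0,0]],[[0,0,-21],[0,0,0]]]}}

```text
time: 36.2
tcp_pos: [0.5321, 0.1353, 0.3366]
orientation: [-0.001, 0.707, 0.707, -0.001]
wrist_force: [0.1, 0.2, 0.1]
opening: 0.0005
grasp_force: 0.0
```

```bash
python3 - <<'E'
from h import *
s=bot.sense();print(s['time'],s['tcp_pos'],s['wrist_force'])
q=bot.grab_frame('side');cv2.imwrite('pics/v12.png',cv2.resize(q[60:400,130:510],(671,600))[:,:,::-1])
E
```

```text
36.2 [0.53211003 0.13525977 0.33658535] [0.07987737 0.1681254  0.06167238]
```

View pics/v12.png

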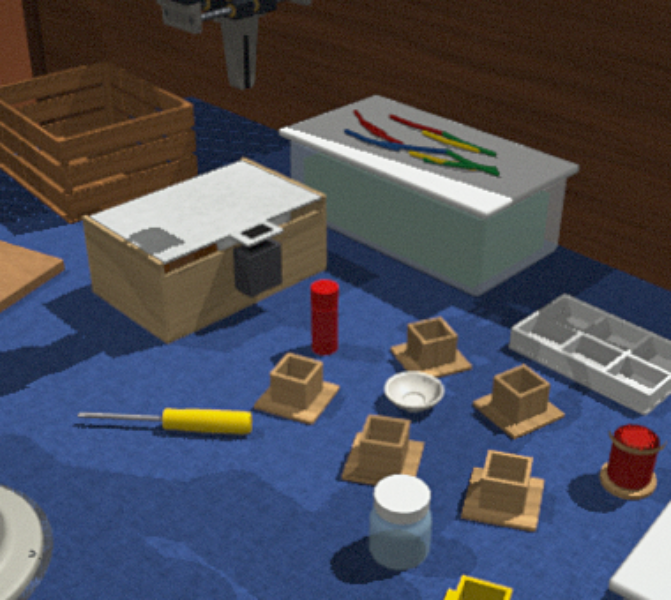

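The lid sits flush a second after release, and the five empty stands, the bowl and the spool are in place. One numeric check of the pad against its first position, then I hand in.

```bash
python3 - <<'E'
from h import *
def pad(im):
    h=cv2.cvtColor(im,cv2.COLOR_BGR2HSV)[182:200,262:290,2];return blobs(h<70,15,300)
print(pad(cv2.imread('pics/side0.png')))
now=bot.grab_frame('side')[:,:,::-1].copy();a=pad(now);print(a,bot.sense()['time'])
p0=pad(cv2.imread('pics/side0.png'))
if a and abs(a[0][0][1]-p0[0][0][1])<1.5: print(bot.close_job())
E
```

```text
[([12.9, 8.6], 60, [5, 5, 16, 8]), ([18.6, 15.9], 41, [11, 13, 16, 5])]
[([12.9, 8.6], 61, [5, 5, 16, 8]), ([18.3, 16.0], 42, [10, 14, 17, 4])] 36.3
the job is handed in; nothing more can be done
None
```

The job is handed in: all five tubes are upright in the case's bays, the lid is pressed home and latched, and the empty stands, bowl and spool were left standing in place.

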